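Press an LED module down in the test jig and hold it on the stop

TASK

Test the large round LED module in the hand test jig: lay it centred on the jig's sprung round plate with its LED side up, set the knobbed pressure piece centred on top of it, then press the pressure piece straight down until the plate meets its hard stop. Finish while still holding it down there with a firm push of about 20 N, as it must stay on the stop for the measurement; touch neither the jig nor the module with the gripper while holding, never lean on it hard, and leave everything else on the bench where it is.

Things in the scene. Friction and masses are not known exactly. Their poses are not given: they have to be found in the camera images.
- led_module: the large LED module: a plain aluminium disc, diameter 54 mm, 12 mm thick, white upper face with a small yellow LED dot in the middle (nothing stands proud), about 75 g; lies flat on the bench, LED side up. Origin: centre of its underside, z up. Grip it across its edge.
- pusher: the pressure piece: a black plastic disc, diameter 52 mm, 12 mm thick, flat rubber-faced underside, with an upright round knob on top, diameter 26 mm (32 mm at its foot), from 12 to 42 mm above the underside; about 80 g; stands upright on the bench. Origin: centre of the underside, z up along the knob.
- jig: the hand test jig, fixed to the bench: a grey housing 150 x 140 mm, its top 35 mm above the bench; above it the round sprung plate. Origin: on the bench under the plate's axis; its front with the sockets faces its own -x.
- seat (a point): centre of the upper face of the jig's sprung round plate. The plate is aluminium, diameter 80 mm, 10 mm thick, flat, with a circle of the module's size engraved round its centre; its upper face is 66 mm above the bench when up and 56 mm when on the stop.
- plate (a joint): how far the sprung plate is pressed down, m: 0 = up (rest), 0.010 = on its hard stop. Springs lift it with 6 N at rest (it stays up under the module and the pressure piece alone) and 12 N at the stop; the push must exceed about 10 N to reach the stop, beyond which the plate is rigid.
- small_module: bystander: a smaller LED module of the same make, diameter 36 mm, 12 mm thick; origin centre of its underside
- tape_roll: bystander: a full amber tape roll lying flat, diameter 68 mm, 16 mm high; origin centre of its underside
- tweezers: bystander: steel tweezers, about 135 mm long, 8 mm high, lying at the left; origin at mid-length on the bench, x along them
- alcohol: bystander: a white plastic bottle, diameter 62 mm, 130 mm tall, behind the jig; origin centre of its underside
- solder_reel: bystander: a reel of solder with black flanges, standing on one, diameter 64 mm, 40 mm high, behind the jig; origin centre of its underside
- flux_brush: bystander: a small brush, 150 mm long, lying at the right; x along it
Not all that is in view belongs to the job. Leave any turquoise or white look-alike of the jig alone. What is shaped like the pusher but yellow is not meant.

How it is judged:
On the way, in this order (a step that is already met when the one before it is completed fails the run):
1. the large LED module lies flat and centred on the sprung plate and is let go (horizontal distance between led_module and seat below 0.006 m and z of led_module in the frame of seat below 0.003 m and angle between led_module's own z axis and vertical below 0.1 rad and contact force between led_module and jig above 0.2 N and contact force between the fingers and led_module below 0.1 N), for 0.2 s.
2. the pressure piece stands upright and centred on the module (horizontal distance between pusher and led_module below 0.006 m and z of pusher in the frame of led_module below 0.015 m and angle between pusher's own z axis and vertical below 0.1 rad and contact force between pusher and led_module above 0.2 N), for 0.2 s.
At the end, for the whole second after the job is handed in: The fingers hold the pressure piece down: plate still, within 1 mm of its stop; 12 to 40 N between module and plate; module within 6 mm of the plate's centre, pressure piece within 6 mm of the module's, both level within 0.1 rad; the robot touches neither module nor jig (value of joint plate above 0.009 m and velocity of joint plate below 0.01 m/s and contact force between led_module and jig between 12 and 40 N and contact force between pusher and led_module above 11 N and contact force between the fingers and pusher above 8 N and contact force between the fingers and led_module below 0.5 N and contact force between each of the arm, the fingers and jig below 0.5 N and horizontal distance between led_module and seat below 0.006 m and angle between each of led_module, pusher's own z axis and vertical below 0.1 rad and horizontal distance between pusher and led_module below 0.006 m); the arm keeps its last pose, push and grip.
It fails at once if the module is slammed or leaned on with more than 60 N (contact force between led_module and jig above 60 N).
It fails at once if a bystander is moved by more than 30 mm (distance of any of small_module, tape_roll, tweezers, alcohol, solder_reel, flux_brush from where it was at the start of the episode above 0.03 m).
It also fails if it takes over 56 s, if anything falls off the work surface, if the arm or the gripper's body presses on something with over 40 N, if the wrist force passes 120 N, or if a joint passes its speed limit or range.

ROBOT

A 7-joint arm with a two-finger parallel gripper is mounted at the origin on the work surface. World frame = base frame: x ahead of the robot, y to its left, z up, the work surface at z = 0. Lengths are in m, angles in rad, forces in N, time in s.
With the tool pointing down it reaches from about 0.425 to 0.875 m from the base axis. Payload 4.7 kg.
Tool frame: the origin (TCP) lies at the very end of the fingers, on their centre line; the grasp point (between the pads) lies 19 mm behind it; z points along the fingers, y is the line along which they close (so a half turn about z gives the same grasp; the last joint's range is limited). The gripper opens to 87 mm and grips with 3 to 60 N. Pads are 19 mm wide; open, the fingers measure 117 mm over their backs; the gripper's body (75 mm by 190 mm) begins 51 mm behind the grasp point.
Start: joints at [1.325, 0.321, -0.07, 1.45, 0.023, 1.371, -0.057], TCP at [0.167, -0.628, 0.223] pointing down, gripper open.
Joint ranges: [-2.86, 2.86], [-0.3, 2.09], [-1.38, 1.24], [0.06, 2.45], [-1.56, 4.7], [0.09, 2.05], [-2.69, 2.69]. Speed limits (rad/s): [2.57, 2.57, 3.14, 3.14, 3.14, 3.14, 3.14].

INTERFACE

Orientations are given as a rotation vector (axis times angle).
In Python, from bench import ctrl, imaging, ticket gives the robot as it stands.
- The arm moves only by the tool jog_arm, never from a script. Its argument "rows" is text: rows parted by semicolons, each of 7 numbers parted by spaces: the shift along the tool's x, y, z in cm, then the turn, a rotation vector about the tool's x, y, z in rad, then the closure, from -1 (fully open) to 1 (shut), so that 0 is half open. A call has 1 to 5 rows; each row shifts and turns the commanded pose from where the row before left it, along the tool's axes as they then stand; what a row does not reach is not made up. A row lasts 1/8 s, in which the tool goes at most 62.5 mm and 10.7 degrees, less where a joint would pass 70% of its speed; a pose out of reach is approached as far as the arm can. A call with a gripper value outside its range is refused whole. The fingers move at their own pace and stop on an object; "force" is the grip in N (left out, the last holds). Time passes only in rows, so rows that do not move let the fingers close. It gives the time, the measured TCP pose, the force, the opening and the grip force at its end, in the units of the state.
- ctrl.get_state(): the state, without advancing time (a new reading comes with each control period).
- imaging.get_image(name): name is "side" or "top"; returns a dict with "img" (480x640x3 uint8, blue, green, red), "vertical_fov" (degrees; the focal length in pixels is half the picture's height over the tangent of half this angle, whatever the lens; pixels are square), "cx", "cy" (the principal point, pixels), "origin" and "orientation" of the camera in the world. Camera axes: x right, y down, z forward; pixel columns grow to the right and rows downward; lengths in m; the calibration is good to about 2 mm. A picture is of the moment at which its call begins. There is no depth.
- ticket.close_job(): hands the job in; it is judged then, once.
The state is a dict: "time": time; "joint_positions": joint angles; "qd": joint speeds; "joint_torque": joint torques, N m; "position": TCP position; "tool_rot": TCP orientation; "ft_force": force on the tool from outside, world axes, zero at the start; "torque": the same for the moment, N m; "grip_width": opening from 0.0 (shut) to 1.0 (fully open); "grip_force": force on a finger pad.
Only numpy, scipy, OpenCV 4.12 (cv2) and the standard library are available. Lean on these libraries where they do the work, as an engineer would, in place of code of your own. Each camera call takes 0.05 s, during which the arm holds its last target. There are 200 camera calls.

## Working session

There is one attempt and no reset: what is moved stays moved. The work goes in short steps, Python scripts to look and compute and a tool call to move; the robot and the scene stay as the last step left them, time stands still between calls to the robot, and variables do not carry over. Pictures are saved under pics/ and viewed, at most 10 in all, crops included, and the job is handed in when it is done.

Besides the shell and the picture viewer there is one more tool, called after "Request:" in YAML: its name, and indented under it one key for each argument. jog_arm: Moves the arm, as the interface text tells. Its arguments: {"type":"object","properties":{"rows":{"type":"string"},"force":{"type":"number"}},"required":["rows"]}

```bash
mkdir -p pics; ls; cat > h.py <<'E'
import numpy as np, cv2
from scipy.spatial.transform import Rotation as R
from bench import ctrl, imaging, ticket
def rot(o):
    o=np.array(o,float)
    return o if o.shape==(3,3) else R.from_rotvec(o).as_matrix() if o.size==3 else R.from_quat(o).as_matrix()
def px2w(d,u,v,z):
    f=240/np.tan(np.radians(d["vertical_fov"])/2)
    r=rot(d["orientation"])@np.array([(u-d["cx"])/f,(v-d["cy"])/f,1]); o=np.array(d["origin"])
    return o+r*(z-o[2])/r[2]
def w2px(d,p):
    f=240/np.tan(np.radians(d["vertical_fov"])/2)
    c=rot(d["orientation"]).T@(np.array(p)-np.array(d["origin"]))
    return f*c[0]/c[2]+d["cx"],f*c[1]/c[2]+d["cy"]
E
python3 - <<'E'
from h import *
for n in("top","side"):
    d=imaging.get_image(n); cv2.imwrite(f"pics/{n}0.png",d["img"]); print({k:v for k,v in d.items() if k!="img"})
print(ctrl.get_state())
E
```

```text
pics
{'vertical_fov': 49.566952756662374, 'cx': 309.1314159715091, 'cy': 235.42500567839312, 'origin': array([ 0.36035545, -0.02278706,  1.09570329]), 'orientation': array([-2.10114775,  2.1066218 , -0.17763967])}
{'vertical_fov': 47.85504493502182, 'cx': 323.28649853204735, 'cy': 239.3574694097601, 'origin': array([0.51152764, 0.71948105, 0.97559977]), 'orientation': array([-0.03878723,  2.949529  , -1.00892513])}
{'time': 0.1, 'joint_positions': array([ 1.32508336,  0.32175235, -0.07008972,  1.45155694,  0.02261221,
        1.37081836, -0.05692458]), 'qd': array([-0.00044645, -0.00329087, -0.00110181, -0.00258524,  0.00118707,
        0.00243967,  0.00054345]), 'joint_torque': array([ 1.39941255e-05, -4.92572308e+01, -4.05539526e-01, -3.13398814e+01,
       -6.40356797e-02,  3.96020373e-02,  4.59296439e-05]), 'position': array([ 0.16680654, -0.62770968,  0.2215667 ]), 'tool_rot': array([-3.11341729e+00, -4.06760386e-01,  5.18251720e-04]), 'ft_force': array([-0.51723036,  0.49457057, -0.04253403]), 'torque': array([0.0090482 , 0.00681015, 0.00216201]), 'grip_force': 0.0, 'grip_width': 1.0002115391897317}
```

View pics/top0.png

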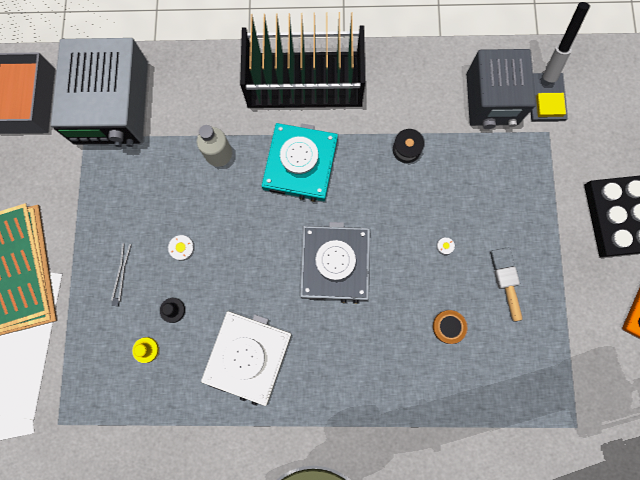

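View pics/side0.png

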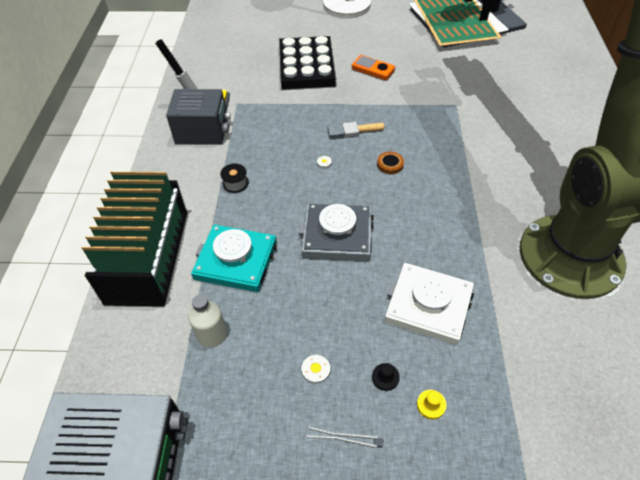

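The top view shows the large module at (180,247), the black pusher at (172,310) and the grey jig's plate at (335,260). In the side view they are at (316,368), (386,377) and (338,219). Next I'll refine these by segmentation.

```bash
cat > m.py <<'E'
from h import *
def blob(img,u,v,r,kind,dbg=None):
    # largest blob of the kind within a window; centre of its min ellipse fit
    u,v=int(u),int(v); c=img[v-r:v+r,u-r:u+r].astype(int); mx=c.max(2); mn=c.min(2)
    if kind=="white": m=mn>185
    else: m=mx<50
    m=m.astype(np.uint8)*255
    cs,_=cv2.findContours(m,cv2.RETR_EXTERNAL,cv2.CHAIN_APPROX_NONE)
    k=max(cs,key=cv2.contourArea); h=cv2.convexHull(k)
    (x,y),ax,_=cv2.fitEllipse(k)
    return x+u-r,y+v-r,ax
if __name__=="__main__":
    big=[]
    for n,L in (("top",[("mod",180,247,18,"white",.012),("pus",172,310,18,"black",.012),("plate",335,260,26,"white",.066)]),
                ("side",[("mod",316,368,20,"white",.012),("pus",386,377,20,"black",.012),("plate",338,219,26,"white",.066)])):
        d=imaging.get_image(n)
        for nm,u,v,r,k,z in L:
            x,y,ax=blob(d["img"],u,v,r,k); print(n,nm,round(x,1),round(y,1),np.round(ax,1),np.round(px2w(d,x,y,z),4))
            c=cv2.resize(d["img"][v-30:v+30,u-30:u+30],(260,260),interpolation=cv2.INTER_CUBIC)
            big.append(cv2.circle(c,(int((x-u+30.5)*260/60),int((y-v+30.5)*260/60)),2,(0,0,255),-1))
    cv2.imwrite("pics/c.png",np.vstack([np.hstack(big[:3]),np.hstack(big[3:])]))
E
python3 m.py
```

```text
top mod 180.0 246.9 [23.4 24.6] [0.5544 0.2853 0.012 ]
top pus 169.6 309.3 [15.1 18.4] [0.4224 0.3005 0.012 ]
top plate 335.2 259.4 [38.2 38.9] [ 0.5178 -0.0442  0.066 ]
side mod 315.3 367.6 [26.2 27.9] [0.5546 0.2826 0.012 ]
side pus 385.2 376.8 [25.  25.8] [0.4224 0.2977 0.012 ]
side plate 337.2 217.6 [27.6 35.8] [ 0.5183 -0.0459  0.066 ]
```

View pics/c.png

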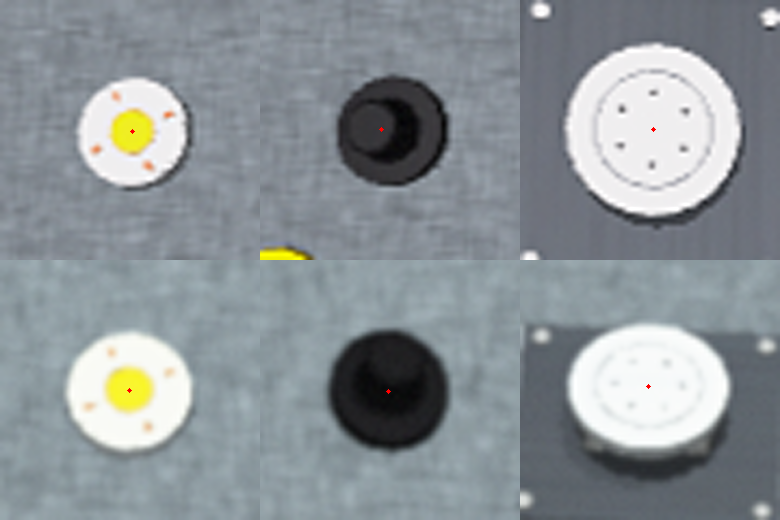

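The top view shows the module's centre at (180,247) and the plate's centre at (335,259). The pusher's disc centre is at (172,310), where the thresholding had caught only part of it. Estimates: module (0.5545, 0.284), pusher about (0.4215, 0.296), seat (0.518, -0.045). I'll swing round the base first.

Request:
jog_arm:
  rows: "6 -0.4 0 0 0 -0.0937 -1;6 -0.4 0 0 0 -0.0937 -1;6 -0.4 0 0 0 -0.0937 -1;6 -0.4 0 0 0 -0.0937 -1;6 -0.4 0 0 0 -0.0937 -1"
  force: 30

```text
time: 0.82
position: [0.428, -0.4805, 0.2223]
tool_rot: [-2.934, -1.123, 0.0]
ft_force: [-0.2, 0.0, -0.1]
grip_width: 0.994
grip_force: 0.0
```

Request:
jog_arm:
  rows: "6 -0.4 0 0 0 -0.0937 -1;6 -0.4 0 0 0 -0.0937 -1;6 -0.4 0 0 0 -0.0937 -1;6 -0.4 0 0 0 -0.0937 -1;6 -0.4 0 0 0 -0.0937 -1"

```text
time: 1.45
position: [0.5927, -0.2321, 0.2222]
tool_rot: [-2.593, -1.774, 0.0]
ft_force: [-0.4, -0.9, -0.5]
grip_width: 1.0
grip_force: 0.0
```

Request:
jog_arm:
  rows: "6 -0.4 0 0 0 -0.0937 -1;6 -0.4 0 0 0 -0.0937 -1;6 -0.4 0 0 0 -0.0937 -1;6 -0.4 0 0 0 -0.0937 -1;0 0 0 0 0 0 -1"

```text
time: 2.08
position: [0.631, 0.0105, 0.2229]
tool_rot: [-2.206, -2.233, -0.004]
ft_force: [-0.3, -0.6, 0.7]
grip_width: 0.999
grip_force: 0.0
```

Request:
jog_arm:
  rows: "5.5 -1.5 2 0 0 0 -1;5.5 -1.5 2 0 0 0 -1;5.5 -1.5 2 0 0 0 -1;5.5 -1.5 2 0 0 0 -1;5.3 -1.6 2 0 0 0 -1"

```text
time: 2.7
position: [0.5555, 0.2753, 0.1218]
tool_rot: [2.222, 2.219, -0.0]
ft_force: [0.4, 0.6, 0.4]
grip_width: 1.002
grip_force: 0.0
```

Request:
jog_arm:
  rows: "0 0 3 0 0 0 -1;0 0 0 0 0 0 -1;0 0 0 0 0 0 -1"

```text
time: 3.08
position: [0.5568, 0.2735, 0.0933]
tool_rot: [2.223, 2.219, 0.001]
ft_force: [-0.7, 0.2, 0.6]
grip_width: 1.0
grip_force: 0.0
```

```bash
python3 - <<'E'
from h import *
s=ctrl.get_state(); print(s["position"],s["tool_rot"])
a=imaging.get_image("top"); b=imaging.get_image("side")
def c(d,p):
    u,v=map(int,w2px(d,p)); return cv2.resize(d["img"][v-50:v+50,u-50:u+50],(390,390),interpolation=cv2.INTER_CUBIC)
p=s["position"]
for d in(a,b): print(w2px(d,p))
cv2.imwrite("pics/g.png",np.hstack([c(a,p),c(b,p)]))
E
```

```text
[0.55679838 0.27354349 0.09325171] [2.22281074e+00 2.21865473e+00 6.64344132e-04]
(np.float64(174.7196461196769), np.float64(238.54437502717647))
(np.float64(313.08822113205514), np.float64(343.6788982836022))
```

View pics/g.png

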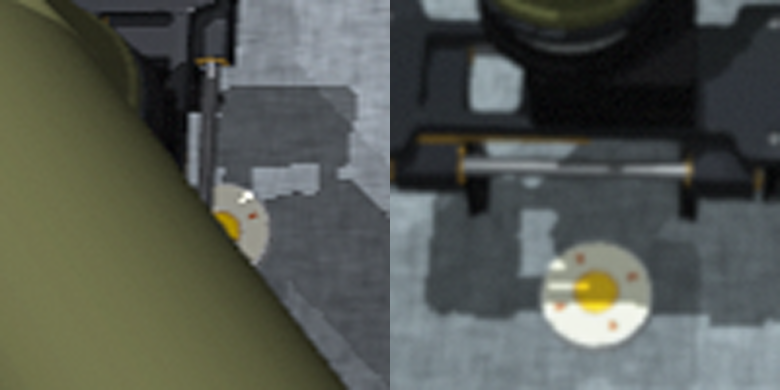

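The right half (side view) shows the open fingers straddling the module, with tips at about (312,348). That matches the reprojected TCP. I'll descend with small corrections.

Request:
jog_arm:
  rows: "1.0 -0.25 3 0 0 0 -1;0 0 3 0 0 0 -1;0 0 1.8 0 0 0 -1;0 0 0.9 0 0 0 -1;0 0 0 0 0 0 -1"

```text
time: 3.8
position: [0.5533, 0.2847, 0.0057]
tool_rot: [2.221, 2.222, -0.0]
ft_force: [-0.7, 1.0, -0.0]
grip_width: 1.006
grip_force: 0.0
```

Request:
jog_arm:
  rows: "0 0 0 0 0 0 0.3;0 0 0 0 0 0 0.6;0 0 0 0 0 0 0.6;0 0 0 0 0 0 0.6;0 0 0 0 0 0 0.6"

```text
time: 4.42
position: [0.5531, 0.285, 0.0057]
tool_rot: [2.22, 2.222, 0.0]
ft_force: [-0.6, 0.5, 0.5]
grip_width: 0.606
grip_force: 30.0
```

Request:
jog_arm:
  rows: "0 0 -2 0 0 0 0.6;0 0 -4 0 0 0 0.6;0 0 -5 0 0 0 0.6;-5 0 -2 0 0 0 0.6;-6 -0.6 0 0 0 0 0.6"

```text
time: 5.05
position: [0.5486, 0.1762, 0.1393]
tool_rot: [2.215, 2.224, 0.009]
ft_force: [0.5, -1.2, -1.4]
grip_width: 0.608
grip_force: 30.0
```

Request:
jog_arm:
  rows: "-6 -0.6 0 0 0 0 0.6;-6 -0.6 0 0 0 0 0.6;-5 -0.8 1 0 0 0 0.6;-3 -0.6 1.5 0 0 0 0.6;-1.8 -0.3 1 0 0 0 0.6"

```text
time: 5.68
position: [0.5179, -0.0448, 0.1009]
tool_rot: [2.222, 2.22, -0.0]
ft_force: [-0.6, -0.0, 0.0]
grip_width: 0.608
grip_force: 30.0
```

Request:
jog_arm:
  rows: "0 0 0 0 0 0 0.6;0 0 0 0 0 0 0.6"

```text
time: 5.92
position: [0.519, -0.041, 0.1013]
tool_rot: [2.218, 2.225, 0.002]
ft_force: [0.1, -0.3, -0.6]
grip_width: 0.609
grip_force: 30.0
```

```bash
python3 - <<'E'
from h import *
s=ctrl.get_state(); print(s["position"],s["tool_rot"],s["grip_width"],s["grip_force"])
a=imaging.get_image("top"); b=imaging.get_image("side")
def c(d,p):
    u,v=map(int,w2px(d,p)); print(u,v);return cv2.resize(d["img"][v-50:v+50,u-50:u+50],(390,390),interpolation=cv2.INTER_CUBIC)
p=s["position"]
cv2.imwrite("pics/g2.png",np.hstack([c(a,p),c(b,p)]))
E
```

```text
[ 0.51901642 -0.04095171  0.10128156] [2.21763181 2.22490283 0.00244216] 0.6089551165845674 29.999965131282806
333 256
336 208
```

View pics/g2.png

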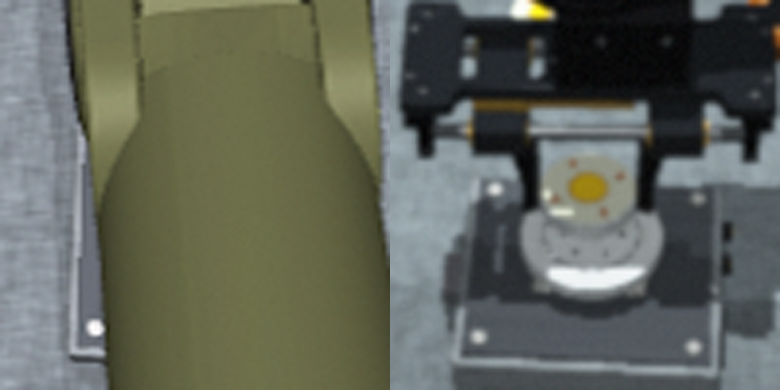

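The side view shows the module held level above the plate, with its LED dot at about (336.3,205.5). The top view is blocked by the arm. I'll compare that dot with the plate centre seen by the same camera.

```bash
python3 - <<'E'
from h import *
b=imaging.get_image("side"); im=b["img"].astype(int)
w=im[195:218,325:350]; m=((w[:,:,2]-w[:,:,0])>70)&((w[:,:,1]-w[:,:,0])>50)
y,x=np.nonzero(m); u,v=x.mean()+325,y.mean()+195; print(u,v,m.sum(),px2w(b,u,v,.1076)); 
t=imaging.get_image("top"); s=ctrl.get_state(); print(s["position"])
# same method, start pics: LED dot and engraved-plate centre in side view
i=cv2.imread("pics/side0.png").astype(int)[355:382,300:330]; m=((i[:,:,2]-i[:,:,0])>70)&((i[:,:,1]-i[:,:,0])>50)
y,x=np.nonzero(m); print(px2w(b,x.mean()+300,y.mean()+355,.012))
# plate top face: predicted outline for the candidate centre, scored by brightness edge on the first pictures
for n,d in(("side",b),("top",t)):
    g=cv2.GaussianBlur(cv2.cvtColor(cv2.imread(f"pics/{n}0.png"),cv2.COLOR_BGR2GRAY),(0,0),.8).astype(np.float32)
    th=np.linspace(0,2*np.pi,120)
    def ring(cx,cy,r):
        q=np.array([w2px(d,(cx+r*np.cos(a),cy+r*np.sin(a),.066)) for a in th],np.float32)
        return cv2.remap(g,q[:,:1],q[:,1:],cv2.INTER_LINEAR)[:,0]
    best=max((np.minimum(ring(cx,cy,.0375)-ring(cx,cy,.0425),40).mean(),cx,cy) for cx in np.arange(.510,.527,.001) for cy in np.arange(-.053,-.036,.001))
    bring=max((ring(cx,cy,.0235).mean()+ring(cx,cy,.0305).mean()-2*ring(cx,cy,.027).mean(),cx,cy) for cx in np.arange(.510,.527,.001) for cy in np.arange(-.053,-.036,.001))
    print(n,np.round(best,4),np.round(bring,4))
E
```

```text
336.42105263157896 205.73684210526315 57 [ 0.52017993 -0.04391602  0.1076    ]
[ 0.51875108 -0.04160377  0.10098388]
[0.55473122 0.2820785  0.012     ]
side [40.     0.521 -0.046] [ 7.092  0.518 -0.047]
top [40.     0.521 -0.044] [30.6291  0.518  -0.044 ]
```

Request:
jog_arm:
  rows: "-0.25 -0.13 1 0 0 0 0.6;0 0 1 0 0 0 0.6;0 0 0.5 0 0 0 0.6;0 0 0.4 0 0 0 0.6;0 0 0 0 0 0 0.6"

```text
time: 6.75
position: [0.5167, -0.0455, 0.0717]
tool_rot: [-2.22, -2.222, 0.001]
ft_force: [-1.3, 0.5, 0.9]
grip_width: 0.605
grip_force: 30.0
```

Request:
jog_arm:
  rows: "0 0 0 0 0 0 0.6;0 0 0 0 0 0 0.6"

```text
time: 7.0
position: [0.5172, -0.0455, 0.0717]
tool_rot: [2.22, 2.222, 0.001]
ft_force: [0.6, 0.0, -0.2]
grip_width: 0.608
grip_force: 30.0
```

Request:
jog_arm:
  rows: "0.12 0 0.05 0 0 0 0.6;0 0 0 0 0 0 0.6;0 0 0 0 0 0 -0.2;0 0 0 0 0 0 -0.6;0 0 0 0 0 0 -1"

```text
time: 7.62
position: [0.5165, -0.0434, 0.0705]
tool_rot: [-2.219, -2.222, -0.0]
ft_force: [-0.7, 0.7, -0.2]
grip_width: 0.751
grip_force: 0.0
```

Request:
jog_arm:
  rows: "0 0 0 0 0 0 -1;0 0 0 0 0 0 -1;0 0 -2 0 0 0 -1;0 0 -5 0 0 0 -1;4 0 -4 0 0 0 -1"

```text
time: 8.25
position: [0.5173, -0.0072, 0.1824]
tool_rot: [2.227, 2.214, -0.001]
ft_force: [1.9, 0.5, 0.8]
grip_width: 0.997
grip_force: 0.0
```

Request:
jog_arm:
  rows: "6 -1 0 0 0 0 -1;6 -2 0 0 0 0 -1;6 -2 0 0 0 0 -1;6 -2 0 0 0 0 -1;5 -2 0 0 0 0 -1"

```text
time: 8.88
position: [0.4262, 0.2858, 0.1813]
tool_rot: [2.219, 2.223, 0.001]
ft_force: [0.5, -0.3, -0.3]
grip_width: 1.0
grip_force: 0.0
```

```bash
python3 - <<'E'
from h import *
import time
s=ctrl.get_state(); print(s["time"],s["position"])
a=imaging.get_image("top"); b=imaging.get_image("side")
def yel(d,u,v,r,z,n):
    w=d["img"][v-r:v+r,u-r:u+r].astype(int); m=((w[:,:,2]-w[:,:,0])>70)&((w[:,:,1]-w[:,:,0])>50); y,x=np.nonzero(m)
    print(n,m.sum(),x.mean()+u-r,y.mean()+v-r,px2w(d,x.mean()+u-r,y.mean()+v-r,z))
for n,d in(("top",a),("side",b)):
    u,v=map(int,w2px(d,(.518,-.0455,.078))); yel(d,u,v,12,.078,n)
def c(d,p,r=35):
    u,v=map(int,w2px(d,p)); print(u,v);return cv2.resize(d["img"][v-r:v+r,u-r:u+r],(390,390),interpolation=cv2.INTER_CUBIC)
cv2.imwrite("pics/p.png",np.vstack([np.hstack([c(a,(.518,-.0455,.078)),c(b,(.518,-.0455,.078))])]))
E
```

```text
8.875 [0.42618793 0.2858349  0.18125287]
top 100 335.84 258.06 [ 0.51871796 -0.04524555  0.078     ]
side 56 337.0 213.25 [ 0.51885497 -0.04820025  0.078     ]
335 258
337 214
```

View pics/p.png

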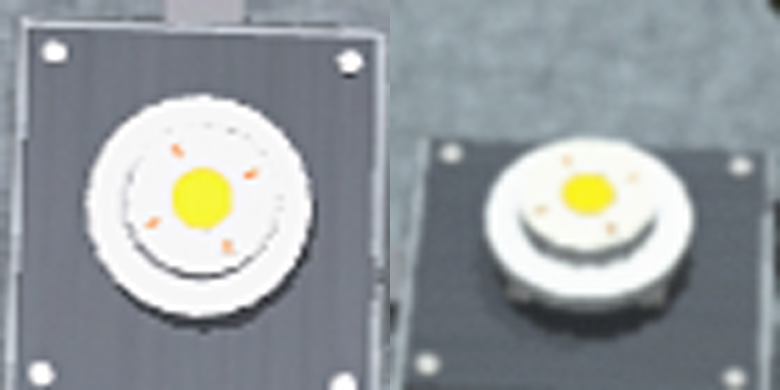

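The module sits centred on the plate: LED dot at (335.8,258.1) in the top view and (337,213) in the side view, within about 1 mm of the engraved circle in both. Next I'll refine the pusher's position from the first pictures.

```bash
python3 - <<'E'
from h import *
for n,u,v in(("top",172,310),("side",386,377)):
    d=imaging.get_image(n); im=cv2.imread(f"pics/{n}0.png"); g=cv2.GaussianBlur(cv2.cvtColor(im,cv2.COLOR_BGR2GRAY),(0,0),.7).astype(np.float32)
    th=np.linspace(0,2*np.pi,90)
    def ring(cx,cy,r,z):
        q=np.array([w2px(d,(cx+r*np.cos(a),cy+r*np.sin(a),z)) for a in th],np.float32)
        return cv2.remap(g,q[:,:1],q[:,1:],cv2.INTER_LINEAR)[:,0]
    print(n,np.round(max((np.minimum(ring(x,y,.0285,.012)-ring(x,y,.0235,.012),60).mean(),x,y) for x in np.arange(.41,.434,.001) for y in np.arange(.285,.309,.001)),4))
    k=im[v-16:v+16,u-16:u+16]; g2=k.max(2); m=(g2<90).astype(np.uint8)
    c=max(cv2.findContours(m,0,1)[0],key=cv2.contourArea); e=cv2.fitEllipse(cv2.convexHull(c)); print(np.round(e[1],1),px2w(d,e[0][0]+u-16,e[0][1]+v-16,.012))
E
```

```text
top [59.8482  0.422   0.295 ]
[24.9 25.7] [0.42121161 0.29530715 0.012     ]
side [60.     0.423  0.297]
[26.9 27.9] [0.42247678 0.29773806 0.012     ]
```

Request:
jog_arm:
  rows: "0 0 0 0 0 0 -1;1 -0.4 3 0 0 0 -1;0 0 3 0 0 0 -1;0 0 0 0 0 0 -1;0 0 0 0 0 0 -1"

```text
time: 9.7
position: [0.4244, 0.293, 0.1219]
tool_rot: [2.222, 2.22, 0.001]
ft_force: [0.1, 0.3, -0.3]
grip_width: 1.0
grip_force: 0.0
```

Request:
jog_arm:
  rows: "0.25 -0.25 3 0 0 0 -1;0 0 3.5 0 0 0 -1;0 0 2.5 0 0 0 -1;0 0 1.2 0 0 0 -0.5;0 0 0 0 0 0 0.3"
  force: 50

```text
time: 10.32
position: [0.4213, 0.2959, 0.0194]
tool_rot: [2.221, 2.222, 0.0]
ft_force: [-0.4, 0.3, -0.5]
grip_width: 0.854
grip_force: 0.0
```

Request:
jog_arm:
  rows: "0 0 0 0 0 0 0.9;0 0 0 0 0 0 0.9;0 0 0 0 0 0 0.9;0 0 0 0 0 0 0.9;0 0 0 0 0 0 0.9"

```text
time: 10.95
position: [0.4209, 0.2959, 0.0191]
tool_rot: [2.22, 2.222, -0.0]
ft_force: [1.2, -0.1, 1.0]
grip_width: 0.29
grip_force: 37.8
```

Request:
jog_arm:
  rows: "0 0 0 0 0 0 0.9;0 0 -2 0 0 0 0.9;0 0 -4 0 0 0 0.9;0 0 -5 0 0 0 0.9;-5 1 -2 0 0 0 0.9"

```text
time: 11.58
position: [0.4311, 0.251, 0.1535]
tool_rot: [2.211, 2.232, 0.011]
ft_force: [1.6, -0.9, -1.6]
grip_width: 0.287
grip_force: 50.0
```

Request:
jog_arm:
  rows: "-6 2 0 0 0 0 0.9;-6 2 0 0 0 0 0.9;-6 2 0 0 0 0 0.9;-6 1.6 0 0 0 0 0.9;-3 1 0 0 0 0 0.9"

```text
time: 12.2
position: [0.5169, -0.0259, 0.1502]
tool_rot: [2.224, 2.216, -0.0]
ft_force: [0.7, 0.9, -1.3]
grip_width: 0.283
grip_force: 50.0
```

Request:
jog_arm:
  rows: "-2 0 1 0 0 0 0.9;0 0 1 0 0 0 0.9;0 0 0 0 0 0 0.9;0 0 0 0 0 0 0.9"

```text
time: 12.7
position: [0.5163, -0.0399, 0.1291]
tool_rot: [-2.217, -2.226, -0.0]
ft_force: [-0.2, 0.3, -0.6]
grip_width: 0.285
grip_force: 50.0
```

```bash
python3 - <<'E'
from h import *
s=ctrl.get_state(); p=s["position"]; print(p,s["tool_rot"],s["grip_width"],s["grip_force"])
d=imaging.get_image("side")
u,v=map(int,w2px(d,(.518,-.0455,.09))); print(u,v,w2px(d,p))
cv2.imwrite("pics/q.png",cv2.resize(d["img"][v-40:v+40,u-40:u+40],(560,560),interpolation=cv2.INTER_CUBIC))
E
```

```text
[ 0.51627841 -0.03987969  0.12913747] [-2.21699623e+00 -2.22555809e+00 -3.51929648e-04] 0.2852349615616378 49.99193078932876
337 210 (np.float64(338.29717382960223), np.float64(200.4122935048964))
```

View pics/q.png

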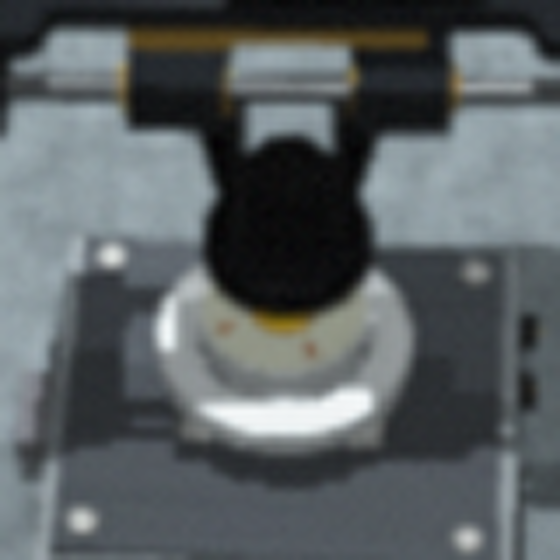

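The side view shows the pusher held level above the module: disc centre at about (338,203), its lower edge at v≈214, and the LED at u≈337. I'll compute the remaining offset.

```bash
python3 - <<'E'
from h import *
d=imaging.get_image("side"); s=ctrl.get_state(); p=s["position"]; print(p)
print(np.round(px2w(d,337.9,203,.122),4))
# outline fit of the lower half of the disc (underside z = TCP-0.019)
g=cv2.GaussianBlur(d["img"].max(2),(0,0),.6).astype(np.float32); zb=p[2]-.0191
def ring(x,y,r,z,th):
    q=np.array([w2px(d,(x+r*np.cos(a),y+r*np.sin(a),z)) for a in th],np.float32); return cv2.remap(g,q[:,:1],q[:,1:],cv2.INTER_LINEAR)[:,0]
th=np.radians(np.arange(10,171,4))
R=sorted(((np.minimum(ring(x,y,.0285,zb,th)-ring(x,y,.0235,zb,th),70).mean(),x,y) for x in np.arange(.508,.526,.001) for y in np.arange(-.054,-.03,.001)))[-5:]
print(np.round(R,4))
E
```

```text
[ 0.51659175 -0.04052486  0.12939565]
[ 0.517 -0.039  0.122]
[[ 6.91758e+01  5.18000e-01 -4.10000e-02]
 [ 6.91944e+01  5.19000e-01 -4.30000e-02]
 [ 6.92154e+01  5.18000e-01 -4.30000e-02]
 [ 6.93461e+01  5.19000e-01 -4.20000e-02]
 [ 6.95206e+01  5.18000e-01 -4.20000e-02]]
```

Request:
jog_arm:
  rows: "-0.47 0.07 1 0 0 0 0.9;0 0 1 0 0 0 0.9;0 0 0.6 0 0 0 0.9;0 0 0.4 0 0 0 0.9;0 0 0 0 0 0 0.9"
  force: 60

```text
time: 13.42
position: [0.5169, -0.0464, 0.0987]
tool_rot: [-2.22, -2.222, 0.001]
ft_force: [0.3, 0.1, -0.4]
grip_width: 0.288
grip_force: 60.0
```

Request:
jog_arm:
  rows: "0 0 0.2 0 0 0 0.9;0 0 0.1 0 0 0 0.9;0 0 0 0 0 0 0.9;0 0 0 0 0 0 0.9;0 0 0 0 0 0 0.9"

```text
time: 14.05
position: [0.5175, -0.0465, 0.0964]
tool_rot: [2.22, 2.222, 0.001]
ft_force: [-0.4, 0.8, 3.6]
grip_width: 0.281
grip_force: 60.0
```

Request:
jog_arm:
  rows: "0 0 0 0 0 0 0.9;0 0 0.2 0 0 0 0.9;0 0 0.2 0 0 0 0.9;0 0 0.2 0 0 0 0.9;0 0 0 0 0 0 0.9"

```text
time: 14.68
position: [0.5175, -0.0466, 0.0904]
tool_rot: [2.22, 2.222, 0.0]
ft_force: [-0.9, 0.3, 7.1]
grip_width: 0.282
grip_force: 60.0
```

Request:
jog_arm:
  rows: "0 0 0.1 0 0 0 0.9;0 0 0.1 0 0 0 0.9;0 0 0 0 0 0 0.9;0 0 0 0 0 0 0.9"

```text
time: 15.18
position: [0.5175, -0.0465, 0.0887]
tool_rot: [2.22, 2.222, 0.0]
ft_force: [-2.2, -0.4, 8.5]
grip_width: 0.285
grip_force: 60.0
```

Request:
jog_arm:
  rows: "0 0 0.1 0 0 0 0.9;0 0 0.05 0 0 0 0.9;0 0 0 0 0 0 0.9;0 0 0 0 0 0 0.9"

```text
time: 15.68
position: [0.5175, -0.0466, 0.0873]
tool_rot: [2.22, 2.222, 0.0]
ft_force: [-2.2, 0.3, 9.2]
grip_width: 0.281
grip_force: 60.0
```

Request:
jog_arm:
  rows: "0 0 0.03 0 0 0 0.9;0 0 0 0 0 0 0.9;0 0 0 0 0 0 0.9"

```text
time: 16.05
position: [0.5175, -0.0465, 0.087]
tool_rot: [2.22, 2.222, 0.0]
ft_force: [-2.5, 0.4, 8.7]
grip_width: 0.281
grip_force: 60.0
```

Request:
jog_arm:
  rows: "0 0 0.05 0 0 0 0.9;0 0 0 0 0 0 0.9;0 0 0 0 0 0 0.9"

```text
time: 16.42
position: [0.5176, -0.0465, 0.087]
tool_rot: [2.22, 2.222, -0.0]
ft_force: [-3.2, 0.2, 12.6]
grip_width: 0.284
grip_force: 60.0
```

Request:
jog_arm:
  rows: "0 0 0.05 0 0 0 0.9;0 0 0 0 0 0 0.9;0 0 0 0 0 0 0.9"

```text
time: 16.8
position: [0.5176, -0.0466, 0.087]
tool_rot: [2.22, 2.222, -0.001]
ft_force: [-4.5, -0.2, 16.0]
grip_width: 0.285
grip_force: 60.0
```

Request:
jog_arm:
  rows: "0 0 0.07 0 0 0 0.9;0 0 0 0 0 0 0.9;0 0 0 0 0 0 0.9;0 0 0 0 0 0 0.9"

```text
time: 17.3
position: [0.5176, -0.0466, 0.0869]
tool_rot: [2.22, 2.221, -0.001]
ft_force: [-5.8, -0.1, 20.8]
grip_width: 0.284
grip_force: 60.1
```

```bash
python3 - <<'E'
from h import *
d=imaging.get_image("side"); s=ctrl.get_state(); print(s["position"],s["ft_force"],s["torque"],s["grip_force"])
u,v=map(int,w2px(d,(.518,-.0465,.07)))
cv2.imwrite("pics/e.png",cv2.resize(d["img"][v-40:v+40,u-40:u+40],(560,560),interpolation=cv2.INTER_CUBIC))
E
```

```text
[ 0.51762799 -0.04658923  0.08690587] [-6.77037184  0.2460829  19.97811929] [0.07152793 1.38868013 0.03325274] 60.06446352579587
```

View pics/e.png

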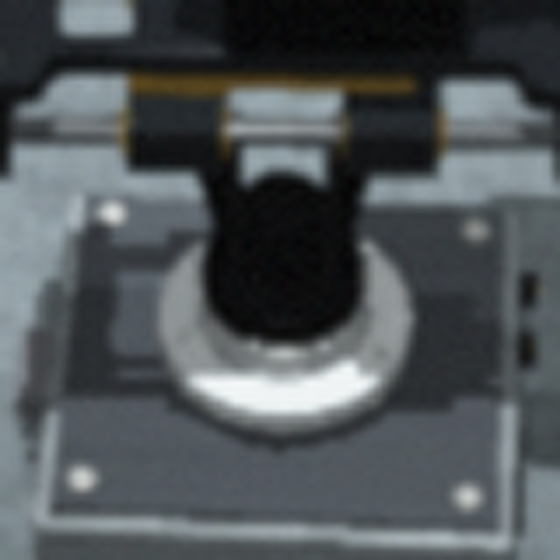

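The side view shows the pusher centred on the module at about (337,217), the plate pressed down and the fingers only on the knob. The push is 20 N and steady, so I'm handing in.

```bash
python3 -c "
from bench import ticket
print(ticket.close_job())"
```

```text
the job is handed in; nothing more can be done
None
```

I handed the job in with the LED module centred on the plate and the pressure piece held down on the hard stop at about 20 N; the hand-in returned no verdict.

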